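# Reassemble the nutrient-line filter

### The arm

A 7-joint arm with a two-finger parallel gripper is mounted at the origin on the work surface. World frame = base frame: x ahead of the robot, y to its left, z up, the work surface at z = 0. Lengths are in m, angles in rad, forces in N, time in s.
With the tool pointing down it reaches from about 0.4 to 0.85 m from the base axis. Payload 4.5 kg.
Tool frame: the origin (TCP) lies on the centre line of the jaws, within the pads' length; the fingertips stand 17 mm ahead of it and the grasp point (between the pads) lies 2 mm behind it (r.tip_reach is the distance from the TCP to the fingertips, in m); z points along the fingers, y is the line along which they close (so a half turn about z gives the same grasp; the last joint's range is limited). The gripper opens to 88 mm and grips with 3 to 60 N. Pads are 18 mm wide; open, the fingers measure 123 mm over their backs; the gripper's body (75 mm by 187 mm) begins 45 mm behind the grasp point.
Start: joints at [-1.141, 0.689, -0.195, 1.565, 0.157, 0.902, -0.215], TCP at [0.241, 0.577, 0.256] pointing down, gripper open.
Joint ranges: [-3.01, 3.01], [-0.46, 2.08], [-1.47, 1.51], [0.13, 2.56], [-1, 4.14], [0.04, 2.09], [-2.66, 2.66]. Speed limits (rad/s): [2.57, 2.57, 3.14, 3.14, 3.14, 3.14, 3.14].

### API

Orientations are given as a unit quaternion [x, y, z, w].
In Python, from plant import r gives the robot as it stands.
- The arm moves only by the tool step_arm, never from a script. Its argument "steps" is a list of rows, each a list of 7 numbers: the shift along the tool's x, y, z in cm, then the turn, a rotation vector about the tool's x, y, z in degrees, then the gripper's target within -1 to 1 (shut at 1, half-way at 0, fully open at -1). A call has 1 to 8 rows; each row shifts and turns the commanded pose from where the row before left it, along the tool's axes as they then stand; what a row does not reach is not made up. A row lasts 1/8 s, in which the tool goes at most 62.5 mm and 10.7 degrees, less where a joint would pass 70% of its speed; a pose out of reach is approached as far as the arm can. A call with a gripper value outside its range is refused whole. The fingers move at their own pace and stop on an object; "force" is the grip in N (left out, the last holds). Time passes only in rows, so rows that do not move let the fingers close. It gives the time, the measured TCP pose, the force, the opening and the grip force at its end, in the units of the state.
- r.get_state(): the state, without advancing time (a new reading comes with each control period).
- r.snapshot(name): name is "side" or "top"; returns a dict with "pixels" (400x640x3 uint8, red, green, blue), "fx", "fy", "cx", "cy" (pixels), "dist_coeffs" ([k1, k2, p1, p2, k3] as OpenCV has them; the pictures are not rectified), "cam_to_world" (4x4, takes a point from camera to world coordinates). Camera axes: x right, y down, z forward; pixel columns grow to the right and rows downward; lengths in m; the calibration is good to about 2 mm. A picture is of the moment at which its call begins. There is no depth.
- r.finish_job(): hands the job in; it is judged then, once.
The state is a dict: "clock": time; "q": joint angles; "qd": joint speeds; "joint_torque": joint torques, N m; "tool_pos": TCP position; "eef_rot": TCP orientation; "contact_force": force on the tool from outside, world axes, zero at the start; "moment": the same for the moment, N m; "opening": opening from 0.0 (shut) to 1.0 (fully open); "finger_force": force on a finger pad.
Only numpy, scipy, OpenCV 4.12 (cv2) and the standard library are available. Lean on these libraries where they do the work, as an engineer would, in place of code of your own. Each camera call takes 0.05 s, during which the arm holds its last target. There are 200 camera calls.

### The job

Put the cleaned nutrient filter back together in the wide housing, in this order: seat the basket fully in the housing, stand the long cartridge in the basket, slip the flanged ring, flange down, over the cartridge until it rests on the basket, and set the knobbed cap on the ring over the cartridge's tip. Everything must end upright, centred and resting fully home. Let neither ceramic cartridge topple, and leave the short spare cartridge, the cup, the elbow and the jar where they are.

Things in the scene. Friction and masses are not known exactly. Their poses are not given: they have to be found in the camera images.
- housing: the wide filter housing: open-topped grey plastic pot fixed to the bench, outer diameter 72 mm, bore 58, height 60 (all sizes in mm), two small bosses on its sides (to 46 from the axis, 50 high). Origin: centre of its underside, on the bench; z up. Its rim is 60 above the origin.
- narrow: the narrow housing, not used: same shape, height 60 and grey plastic, but outer diameter 50 mm and bore 36; fixed. Origin: centre of its underside; z up.
- basket_c (a point): black strainer basket, 80 mm high. From its foot: cup, outside 43 across widening to 50 at 46; flange 68 across, from 46 to 52; neck 52 across, from 52 to 80: grip here, tips above the flange. Bore 37 at its floor (4 thick), 40 at the neck. Seated, the flange lies on the housing's rim: foot 14, neck top 94 above the bench. Point: on the axis, 40 above the foot; z up the axis.
- cartridge_c (a point): the long cartridge: plain terracotta-brown ceramic rod, standing, diameter 33 mm, length 130; foot narrows to 25 over the lowest 8, top to 20 over the last 10. In the seated basket its foot is 18 above the bench and 54 of it stick out of the neck: grip it near the top. Point: on its axis, 65 above its foot; z up the axis.
- ring_c (a point): steel retaining ring, flange down, 34 mm high: flange 68 across, from 0 to 6; hub 52 across, from 6 to 34: grip here, tips above the flange. Bore 41 right through. On the basket its flange lies on the neck's top: foot 94, hub top 128 above the bench, and 20 of the cartridge stick out of it. Point: on its axis, 17 above its foot; z up the axis.
- cap_c (a point): grey cap with a black knob, mouth down, 62 mm high: skirt 62 across, bore 43, 26 deep; closed top from 26 to 32; knob 26 across, from 32 to 62: grip here. On the ring, the skirt's edge lies on the hub's top, 128 above the bench. Point: on its axis, 31 above its lower edge; z up the axis.
- spare_c (a point): short spare cartridge, not used: same brown ceramic and diameter 33 as the long one, but 70 mm long, standing. Point: on its axis, 35 above its foot; z along the axis.
- netcup: bystander: small black plastic cup, open upward, 48 mm across, 42 high, between the two housings. Origin: centre of its underside.
- elbow: bystander: white plastic pipe elbow, upright stub of diameter 40 mm and height 34 with a side stub of diameter 34 reaching 45 along its x. Origin: centre of the upright stub's underside.
- vial: bystander: small closed jar, diameter 38 mm, height 70. Origin: centre of its underside.
Mind the look-alikes: they are no part of the job. What is shaped like the housing but red is not meant.

How it is judged:
On the way, in this order (a step that is already met when the one before it is completed fails the run):
1. the basket is seated in the wide housing and released (z of basket_c in the frame of housing between 0.049 and 0.059 m and horizontal distance between basket_c and housing below 0.006 m and angle between basket_c's own z axis and vertical below 0.08 rad and contact force between basket and the fingers below 0.3 N), for 0.2 s.
2. the long cartridge stands in the seated basket and is released (z of cartridge_c in the frame of housing between 0.078 and 0.088 m and horizontal distance between cartridge_c and housing below 0.008 m and angle between cartridge_c's own z axis and vertical below 0.1 rad and contact force between cartridge and the fingers below 0.3 N and z of basket_c in the frame of housing between 0.049 and 0.059 m and horizontal distance between basket_c and housing below 0.006 m and angle between basket_c's own z axis and vertical below 0.08 rad), for 0.2 s.
3. the ring sits on the basket around the cartridge and is released (z of ring_c in the frame of housing between 0.106 and 0.116 m and horizontal distance between ring_c and housing below 0.01 m and angle between each of ring_c, cartridge_c's own z axis and vertical below 0.1 rad and contact force between ring and the fingers below 0.3 N and z of basket_c in the frame of housing between 0.049 and 0.059 m and horizontal distance between basket_c and housing below 0.006 m and angle between basket_c's own z axis and vertical below 0.08 rad and z of cartridge_c in the frame of housing between 0.078 and 0.088 m and horizontal distance between cartridge_c and housing below 0.008 m), for 0.2 s.
4. the cap sits on the ring over the cartridge and is released (z of cap_c in the frame of housing between 0.154 and 0.164 m and horizontal distance between cap_c and housing below 0.012 m and angle between each of cap_c, cartridge_c, ring_c's own z axis and vertical below 0.1 rad and contact force between cap and the fingers below 0.3 N and z of basket_c in the frame of housing between 0.049 and 0.059 m and horizontal distance between basket_c and housing below 0.006 m and angle between basket_c's own z axis and vertical below 0.08 rad and z of cartridge_c in the frame of housing between 0.078 and 0.088 m and horizontal distance between cartridge_c and housing below 0.008 m and z of ring_c in the frame of housing between 0.106 and 0.116 m and horizontal distance between ring_c and housing below 0.01 m), for 0.2 s.
At the end, for the whole second after the job is handed in: In the wide housing, all upright and at rest: basket centre 54, cartridge centre 83, ring centre 111 and cap centre 159 mm above the housing's foot (each within 5 mm), off the housing's axis by less than 6, 8, 10 and 12 mm, tilted less than 0.08 (basket) or 0.1 rad (z of basket_c in the frame of housing between 0.049 and 0.059 m and horizontal distance between basket_c and housing below 0.006 m and angle between basket_c's own z axis and vertical below 0.08 rad and linear speed of each of basket, cartridge, ring, cap below 0.02 m/s and z of cartridge_c in the frame of housing between 0.078 and 0.088 m and horizontal distance between cartridge_c and housing below 0.008 m and angle between each of cartridge_c, ring_c, cap_c's own z axis and vertical below 0.1 rad and z of ring_c in the frame of housing between 0.106 and 0.116 m and horizontal distance between ring_c and housing below 0.01 m and z of cap_c in the frame of housing between 0.154 and 0.164 m and horizontal distance between cap_c and housing below 0.012 m); the robot touches nothing.
It fails at once if a bystander or the short spare cartridge was moved more than 30 mm (distance of any of spare_c, netcup, elbow, vial from where it was at the start of the episode above 0.03 m).
It fails at once if a ceramic cartridge was toppled (angle between any of cartridge_c, spare_c's own z axis and vertical above 0.8 rad).
It also fails if it takes over 139 s, if anything falls off the work surface, if the arm or the gripper's body presses on something with over 40 N, if the wrist force passes 120 N, or if a joint passes its speed limit or range.

## Working session

There is one attempt and no reset: what is moved stays moved. The work goes in short steps, Python scripts to look and compute and a tool call to move; the robot and the scene stay as the last step left them, time stands still between calls to the robot, and variables do not carry over. Pictures are saved under pics/ and viewed, at most 14 in all, crops included, and the job is handed in when it is done.

Besides the shell and the picture viewer there is one more tool, called as name([rows], argument=value, ...), one row to a line, values as JSON. step_arm: Moves the arm, as the interface text tells. Its arguments: {"type":"object","properties":{"steps":{"type":"array","items":{"type":"array","items":{"type":"number"}}},"force":{"type":"number"}},"required":["steps"]}

```bash
ls; mkdir -p pics
python3 - <<'E'
from plant import r
import cv2,numpy as np
for n in("side","top"):
    s=r.snapshot(n);cv2.imwrite(f"pics/{n}0.png",s["pixels"][:,:,::-1])
    print(n,s["fx"],s["fy"],s["cx"],s["cy"],s["dist_coeffs"]);print(np.round(s["cam_to_world"],4))
print(r.get_state())
E
```

```text
pics
side 392.16417989588587 392.16417989588587 313.24372634979426 200.19406754299945 [0.02491477 0.         0.         0.         0.        ]
[[ 0.9959 -0.0742  0.0509  0.5429]
 [-0.0896 -0.7662  0.6363 -0.5796]
 [-0.0083 -0.6383 -0.7697  0.7599]
 [ 0.      0.      0.      1.    ]]
top 428.07891601494003 428.07891601494003 315.91953303142424 201.93809345398725 [-0.02049977  0.          0.          0.          0.        ]
[[ 0.0034 -0.9804  0.1968  0.3582]
 [-0.9997  0.0014  0.0239 -0.0185]
 [-0.0237 -0.1968 -0.9802  1.1598]
 [ 0.      0.      0.      1.    ]]
{'clock': 0.1, 'q': array([-1.14122889,  0.68987901, -0.19453427,  1.56617554,  0.1573116 ,
        0.90247829, -0.21509791]), 'qd': array([ 0.00124661, -0.00167055,  0.0007046 , -0.00160119,  0.00073079,
        0.00033029,  0.00114269]), 'joint_torque': array([-2.70804645e-03, -5.28495383e+01, -1.27129264e+00, -1.53837419e+01,
       -5.25332254e-02,  1.92181105e-03,  3.43364820e-05]), 'tool_pos': array([0.24078645, 0.57621449, 0.25502092]), 'eef_rot': array([ 1.96551294e-01,  9.80493238e-01, -7.67770203e-04, -9.80525714e-05]), 'contact_force': array([ 0.84556992, -0.59017727, -0.03286495]), 'moment': array([-0.01837816, -0.00370992, -0.05357163]), 'finger_force': 0.0, 'opening': 1.0012542939482918}
```

View pics/side0.png

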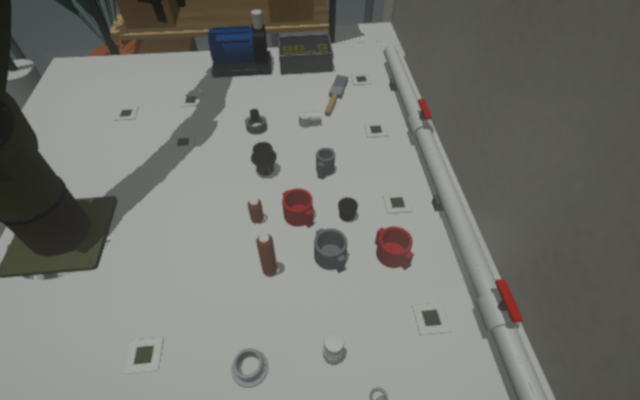

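View pics/top0.png

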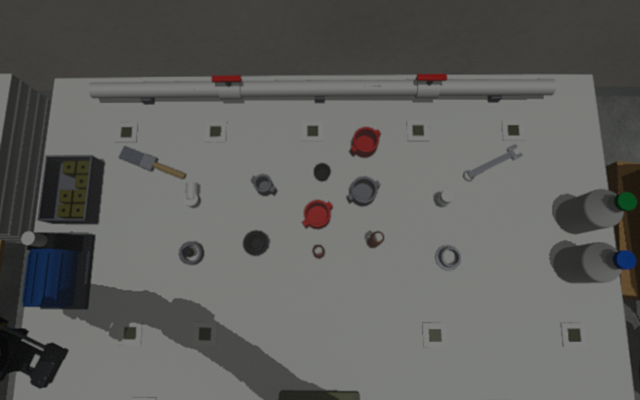

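Side view: the wide housing is at (331,249), with red look-alikes at (298,206) and (395,246) and the narrow housing at (325,160). The long cartridge is at (267,254), the spare at (256,210), the basket at (264,158), the cap at (256,122) and the ring at (249,366).
Top view: wide housing (363,191), narrow (264,184), red (317,214) and (365,142), basket (256,243), cap (190,252), ring (448,257), long cartridge (377,238), spare (319,251). The wide grey pot is the one meant: it is larger than the narrow one and not red. I'll enlarge both views to confirm.

```bash
cat > h.py <<'E'
from plant import r
import cv2,numpy as np
from scipy.spatial.transform import Rotation as R
def ray(s,u,v):
    K=np.array([[s["fx"],0,s["cx"]],[0,s["fy"],s["cy"]],[0,0,1.]])
    p=cv2.undistortPoints(np.array([[[u,v]]],float),K,np.array(s["dist_coeffs"]))[0,0]
    T=np.array(s["cam_to_world"]);return T[:3,3],T[:3,:3]@np.array([p[0],p[1],1.])
def onz(s,u,v,z):
    o,d=ray(s,u,v);return (o+d*(z-o[2])/d[2])[:2]
def px(s,P):
    K=np.array([[s["fx"],0,s["cx"]],[0,s["fy"],s["cy"]],[0,0,1.]])
    T=np.linalg.inv(np.array(s["cam_to_world"]))
    return cv2.projectPoints(np.array([P],float),cv2.Rodrigues(T[:3,:3])[0],T[:3,3],K,np.array(s["dist_coeffs"]))[0][0,0]
def crop(s,x0,y0,x1,y1,k,f):
    c=s["pixels"][y0:y1,x0:x1,::-1];c=np.clip(255*(c/255.)**0.6,0,255).astype(np.uint8)
    cv2.imwrite(f,cv2.resize(c,None,fx=k,fy=k,interpolation=cv2.INTER_CUBIC))
E
python3 - <<'E'
from h import *
s=r.snapshot("top");crop(s,165,120,475,275,2.58,"pics/topc.png")
a=s["pixels"];hsv=cv2.cvtColor(a,cv2.COLOR_RGB2HSV)
np.save("top0.npy",s,allow_pickle=True)
t=r.snapshot("side");crop(t,220,100,420,390,2.05,"pics/sidec.png");np.save("side0.npy",t,allow_pickle=True)
E
```

```text
(no output)
```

View pics/topc.png

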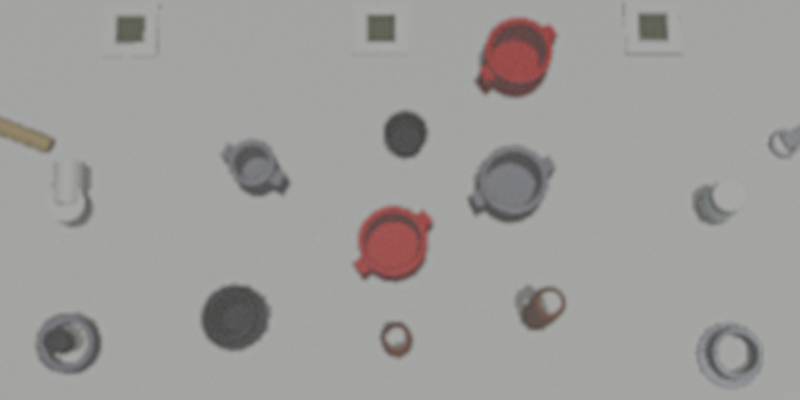

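View pics/sidec.png

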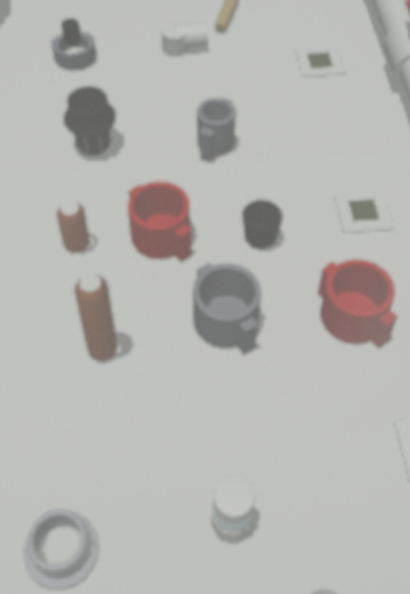

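Crops: the wide grey housing is confirmed in the top crop at (511,184) and the side crop at (227,305), and the grey one at crop (258,167) is clearly narrower. The long cartridge is at top crop (542,306) and the short spare at (397,339). The ring is flange down at (730,355).

```bash
cat >> h.py <<'E'
from scipy.optimize import least_squares
def mask(a,kind,bgv):
    hsv=cv2.cvtColor(a,cv2.COLOR_RGB2HSV);h,s_,v=cv2.split(hsv)
    if kind=="brown": return ((s_>70)&((h<20)|(h>165))).astype(np.uint8)
    return ((v<bgv)&(s_<90)).astype(np.uint8)
def far(s,kind,c,z,R,bgv,frac=0.0,hull=False):
    """circle of radius R at height z, fitted to the contour points away from the camera"""
    m=mask(s["pixels"],kind,bgv)
    n,l,st,ce=cv2.connectedComponentsWithStats(m,connectivity=4)
    i=min((k for k in range(1,n) if st[k,4]>25),key=lambda k:np.hypot(*(ce[k]-c)))
    g=cv2.resize((l==i).astype(np.float32),None,fx=4,fy=4,interpolation=cv2.INTER_LINEAR)
    ct=max(cv2.findContours((g>.5).astype(np.uint8),cv2.RETR_EXTERNAL,cv2.CHAIN_APPROX_NONE)[0],key=len)
    if hull:
        hm=np.zeros(g.shape,np.uint8);cv2.fillPoly(hm,[cv2.convexHull(ct)],1)
        ct=max(cv2.findContours(hm,cv2.RETR_EXTERNAL,cv2.CHAIN_APPROX_NONE)[0],key=len)
    P=np.array([onz(s,(x+.5)/4-.5,(y+.5)/4-.5,z) for x,y in ct[:,0]])
    cam=np.array(s["cam_to_world"])[:2,3];o=onz(s,*ce[i],z);d=o-cam;d/=np.linalg.norm(d)
    for _ in range(4):
        Q=P[(P-o)@d>frac*R]
        f=least_squares(lambda p:np.hypot(*(Q-p).T)-R,o,loss="soft_l1",f_scale=.001);o=f.x
    f3=least_squares(lambda p:np.hypot(*(Q-p[:2]).T)-p[2],[*o,R],loss="soft_l1",f_scale=.001)
    return o,np.sqrt(np.mean(f.fun**2)),f3.x[2],st[i]
E
python3 - <<'E'
from h import *
T=np.load("top0.npy",allow_pickle=True).item();S=np.load("side0.npy",allow_pickle=True).item()
for s in(T,S):
    b=s["pixels"][120:300,200:460].max(2);print("bg",np.median(b))
L=dict(housing=("grey",(363,191),.06,.036,(331,249),.06,.036),basket=("grey",(256,243),.052,.034,(264,158),.080,.026),
 ring=("grey",(448,257),.006,.034,(249,366),.034,.026),cap=("grey",(190,252),.032,.031,(256,122),.032,.031),
 long=("brown",(377,238),.12,.0165,(267,254),.12,.0165),spare=("brown",(319,251),.06,.0165,(256,210),.06,.0165))
for k,(kd,c,z,R_,c2,z2,R2) in L.items():
    for s,c_,zz,RR in((T,c,z,R_),(S,c2,z2,R2)):
        b=np.median(s["pixels"][120:300,200:460].max(2))*.86
        o,e,r3,st=far(s,kd,c_,zz,RR,b,hull=kd=="brown");print(k,np.round(o*1000,1),"rms",round(e*1e3,1),"Rfit",round(r3*1e3,1),st)
E
```

```text
bg 124.0
bg 161.0
housing [ 614.4 -119.2] rms 3.0 Rfit 38.3 [346 176  35  31 775]
housing [ 614.4 -117.6] rms 1.9 Rfit 36.2 [ 314  228   36   46 1313]
basket [473.3 166.8] rms 0.8 Rfit 35.0 [242 230  28  27 584]
basket [473.7 166.1] rms 0.9 Rfit 26.1 [250 141  31  38 824]
ring [ 438.8 -341.8] rms 0.7 Rfit 33.8 [435 245  26  26 411]
ring [ 440.3 -344.1] rms 1.8 Rfit 30.2 [232 349  37  39 887]
cap [449.  343.4] rms 0.8 Rfit 31.6 [178 241  27  24 496]
cap [450.4 361.8] rms 8.3 Rfit 17.3 [245 108  23  27 452]
long [ 468.3 -132.3] rms 2.4 Rfit 13.4 [369 234  13  13  72]
long [ 480.9 -154. ] rms 1.9 Rfit 14.0 [257 238  16  37 343]
spare [436.7  -2.5] rms 4.3 Rfit 11.2 [314 249  10   9  30]
spare [453.4 -11.8] rms 2.0 Rfit 13.2 [249 203  12  19 159]
```

Run:
```python
from h import *
T=np.load("top0.npy",allow_pickle=True).item();S=np.load("side0.npy",allow_pickle=True).item()
crop(T,362,224,392,254,13,"pics/a.png");crop(S,245,228,285,281,7.36,"pics/b.png")
a=cv2.imread("pics/a.png");b=cv2.imread("pics/b.png");cv2.imwrite("pics/ab.png",np.hstack([a,b[:390]]))
```

```text
(no output)
```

View pics/ab.png

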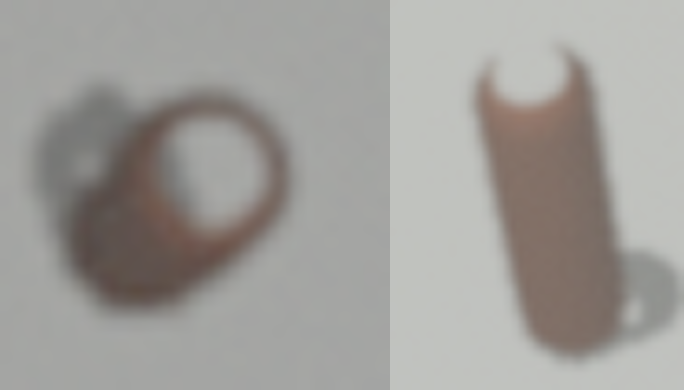

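The crop shows the long cartridge's lit top face. It is centred at (218,175) in the left (top) crop and (530,72) in the right (side) crop, with the body running down and left to its foot.

Run:
```python
from h import *
T=np.load("top0.npy",allow_pickle=True).item();S=np.load("side0.npy",allow_pickle=True).item()
print(onz(T,378.3,237.0,.13),onz(S,263.5,237.3,.13))
# foot check: project and print, also body edges mid height
for x,y in((.475,-.148),):
  for s in(T,S): print([px(s,(x,y,z)) for z in(0,.13)])
# triangulate
from numpy.linalg import lstsq
o1,d1=ray(T,378.3,237.0);o2,d2=ray(S,263.5,237.3)
t=lstsq(np.c_[d1,-d2],o2-o1,rcond=None)[0];print(o1+d1*t[0],o2+d2*t[1])
# relaxed brown masks
for s,(x0,y0,x1,y1) in((T,(360,222,394,256)),(S,(245,225,285,285))):
  a=s["pixels"][y0:y1,x0:x1].astype(int);m=(a[...,0]-a[...,2]>8).astype(np.uint8)
  n,l,st,c=cv2.connectedComponentsWithStats(m);i=1+st[1:,4].argmax();ys,xs=np.nonzero(l==i)
  print(st[i],c[i]+[x0,y0]); 
  if s is S:
    for y in range(ys.min(),ys.max()+1,4): print(y+y0,xs[ys==y].min()+x0,xs[ys==y].max()+x0)
# cap knob in side/top
for s in(T,S): print(px(s,(.449,.3434,.062)),px(s,(.449,.3434,0)))
print(px(S,(.6144,-.118,.06)),r.get_state()["clock"])
```

```text
[ 0.47858775 -0.14391277] [ 0.48031421 -0.14253981]
[array([374.11807675, 243.92311763]), array([380.03986149, 238.48596793])]
[array([267.36110153, 273.30085059]), array([260.75639849, 239.86306274])]
[ 0.47848103 -0.14380163  0.1309127 ] [ 0.48042126 -0.143287    0.1310769 ]
[  7   9  17  17 150] [374.66 240.06]
[ 11  10  21  41 578] [266.72145329 255.85294118]
235 268 269
239 256 272
243 256 272
247 257 273
251 258 273
255 259 274
259 260 275
263 261 275
267 262 276
271 263 276
275 266 272
[185.94214403 251.32220138] [193.24915088 253.23184947]
[253.42580398 110.80409842] [256.07171001 127.81219873]
[329.95144913 241.3747547 ] 0.2
```

The positions agree between views: housing (614,-118), basket (473.5,166.5), cartridge (479.5,-143.3) with its top triangulated at z=131, ring (439,-342), cap (449,343). I'm moving now, turning the tool so that its y axis lies along world y.

step_arm([
  [0,0,0,0,0,-7.6,-1],
  [0,0,0,0,0,-7.6,-1],
  [0,0,0,0,0,-7.5,-1],
  [-2.6,-4.5,0,0,0,0,-1],
  [-2.6,-4.5,0,0,0,0,-1],
  [-2.6,-4.5,0,0,0,0,-1],
  [-2.6,-4.5,0,0,0,0,-1],
  [-2.6,-4.5,0,0,0,0,-1],
])

```text
clock: 1.2
tool_pos: [0.3718, 0.3502, 0.2557]
eef_rot: [-0.0, 1.0, 0.0, 0.0]
contact_force: [1.7, 0.3, 0.7]
opening: 0.999
finger_force: 0.0
```

step_arm([
  [-2.6,-4.5,1,0,0,0,-1],
  [-2.6,-4.5,1,0,0,0,-1],
  [-2.6,-4.5,1,0,0,0,-1],
  [-2.5,-5,1,0,0,0,-1],
  [0,0,0,0,0,0,-1],
  [0,0,0,0,0,0,-1],
])

```text
clock: 1.95
tool_pos: [0.4739, 0.1675, 0.2158]
eef_rot: [-0.0, 1.0, 0.001, -0.0]
contact_force: [0.4, 0.4, 0.4]
opening: 1.002
finger_force: 0.0
```

step_arm([
  [0,-0.1,4,0,0,0,-1],
  [0,0,4,0,0,0,-1],
  [0,0,3,0,0,0,-1],
  [0,0,2,0,0,0,-1],
  [0,0,1.3,0,0,0,-1],
  [0,0,0,0,0,0,-1],
  [0,0,0,0,0,0,0.5],
  [0,0,0,0,0,0,0.5],
], force=20)

```text
clock: 2.95
tool_pos: [0.4746, 0.166, 0.0735]
eef_rot: [-0.0, 1.0, 0.0, 0.001]
contact_force: [0.2, -0.4, -0.3]
opening: 0.793
finger_force: 0.0
```

step_arm([
  [0,0,0,0,0,0,0.8],
  [0,0,0,0,0,0,0.8],
  [0,0,0,0,0,0,0.8],
  [0,0,0,0,0,0,0.8],
  [0,0,0,0,0,0,0.8],
])

```text
clock: 3.58
tool_pos: [0.4744, 0.1657, 0.073]
eef_rot: [-0.0, 1.0, 0.0, 0.0]
contact_force: [-0.0, -1.4, 5.9]
opening: 0.585
finger_force: 20.0
```

step_arm([
  [0,0,-1,0,0,0,0.8],
  [0,0,-2.5,0,0,0,0.8],
  [0,0,-3,0,0,0,0.8],
  [0,0,-3,0,0,0,0.8],
  [0,0,-3,0,0,0,0.8],
  [0,0,-3,0,0,0,0.8],
  [0,0,0,0,0,0,0.8],
])

```text
clock: 4.45
tool_pos: [0.475, 0.1663, 0.2297]
eef_rot: [-0.0, 1.0, 0.001, 0.002]
contact_force: [0.0, -0.2, -1.8]
opening: 0.587
finger_force: 20.0
```

step_arm([
  [-1,-2.4,0,0,0,0,0.8],
  [-2,-4,0,0,0,0,0.8],
  [-2,-4,0,0,0,0,0.8],
  [-2,-4,0,0,0,0,0.8],
  [-2,-4,0,0,0,0,0.8],
  [-2,-4,0,0,0,0,0.8],
  [-2,-4,0,0,0,0,0.8],
  [-1,-2,0,0,0,0,0.8],
])

```text
clock: 5.45
tool_pos: [0.6139, -0.1216, 0.2258]
eef_rot: [0.002, 1.0, -0.001, -0.001]
contact_force: [-0.3, -0.2, -1.0]
opening: 0.589
finger_force: 20.0
```

step_arm([
  [0,0,0,0,0,0,0.8],
  [0,0,0,0,0,0,0.8],
  [0,0,2,0,0,0,0.8],
  [0,0,2,0,0,0,0.8],
  [0,0,1,0,0,0,0.8],
  [0,0,0,0,0,0,0.8],
  [0,0,0,0,0,0,0.8],
])

```text
clock: 6.32
tool_pos: [0.6147, -0.1176, 0.1785]
eef_rot: [-0.001, 1.0, 0.0, 0.001]
contact_force: [0.1, -0.7, -0.8]
opening: 0.588
finger_force: 20.0
```

Run:
```python
from h import *
for n in("side","top"): np.save(n+"1.npy",r.snapshot(n),allow_pickle=True)
T=np.load("top1.npy",allow_pickle=True).item();S=np.load("side1.npy",allow_pickle=True).item()
p=r.get_state()["tool_pos"];print(p,px(S,p),px(T,p))
crop(S,270,150,390,290,4,"pics/a.png");crop(T,330,150,400,232,6.83,"pics/b.png")
a=cv2.imread("pics/a.png");b=cv2.imread("pics/b.png");k=min(len(a),len(b));x=np.hstack([a[:k],b[:k]]);print(x.shape);cv2.imwrite("pics/s1.png",x[:,:800])
```

```text
[ 0.61473745 -0.11797866  0.17852044] [331.65228203 206.55218933] [368.27837995 177.11201103]
(560, 958, 3)
```

View pics/s1.png

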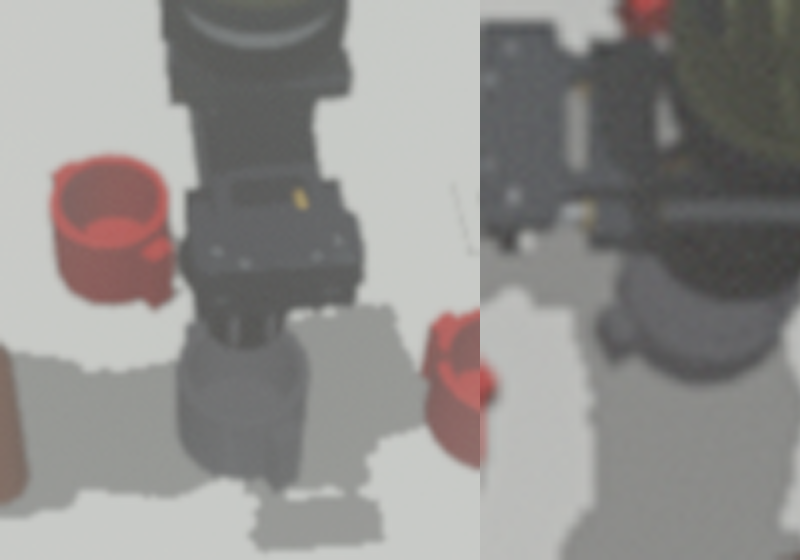

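The basket hangs over the grey housing, its foot at crop (245,345) and the housing rim centred near crop x≈243. I'm lowering it.

step_arm([
  [0,0,2,0,0,0,0.8],
  [0,0,2,0,0,0,0.8],
  [0,0,1.5,0,0,0,0.8],
  [0,0,1.5,0,0,0,0.8],
  [0,0,1,0,0,0,0.8],
  [0,0,0.6,0,0,0,0.8],
  [0,0,0.3,0,0,0,0.8],
  [0,0,0,0,0,0,0.8],
])

```text
clock: 7.42
tool_pos: [0.6144, -0.1181, 0.0888]
eef_rot: [-0.0, 1.0, 0.0, 0.0]
contact_force: [-0.5, -0.4, -0.9]
opening: 0.584
finger_force: 20.0
```

step_arm([
  [0,0,0.1,0,0,0,0.8],
  [0,0,0.1,0,0,0,0.8],
  [0,0,0,0,0,0,0.8],
])

```text
clock: 7.8
tool_pos: [0.6145, -0.1182, 0.0871]
eef_rot: [-0.0, 1.0, -0.0, 0.0]
contact_force: [-0.7, 0.1, 1.8]
opening: 0.584
finger_force: 20.0
```

step_arm([
  [0,0,0,0,0,0,-1],
  [0,0,0,0,0,0,-1],
  [0,0,0,0,0,0,-1],
  [0,0,0,0,0,0,-1],
  [0,0,0,0,0,0,-1],
])

```text
clock: 8.43
tool_pos: [0.6143, -0.1181, 0.0867]
eef_rot: [-0.0, 1.0, 0.0, 0.0]
contact_force: [0.4, -0.9, 0.4]
opening: 1.002
finger_force: 0.0
```

step_arm([
  [0,0,-2,0,0,0,-1],
  [0,0,-4,0,0,0,-1],
  [0,0,-4,0,0,0,-1],
  [0,0,-5,0,0,0,-1],
  [4.5,0,0,0,0,0,-1],
  [4.5,-1.3,0,0,0,0,-1],
  [4.5,-1.2,0,0,0,0,-1],
  [0,0,0,0,0,0,-1],
])

```text
clock: 9.43
tool_pos: [0.4755, -0.1448, 0.2378]
eef_rot: [0.001, 1.0, -0.001, -0.002]
contact_force: [0.2, -0.3, -0.0]
opening: 1.005
finger_force: 0.0
```

Run:
```python
from h import *
for n in("side","top"): np.save(n+"2.npy",r.snapshot(n),allow_pickle=True)
T=np.load("top2.npy",allow_pickle=True).item();S=np.load("side2.npy",allow_pickle=True).item()
p=r.get_state()["tool_pos"];print(p,"want neck px",px(S,(.6144,-.118,.094)),px(T,(.6144,-.118,.094)))
crop(S,235,150,365,290,4,"pics/a.png");crop(T,330,150,400,232,6.83,"pics/b.png")
a=cv2.imread("pics/a.png");b=cv2.imread("pics/b.png");k=min(len(a),len(b));x=np.hstack([a[:k],b[:k]]);cv2.imwrite("pics/s2.png",x[:,:800])
b=np.median(S["pixels"][120:300,200:460].max(2))
print(far(S,"grey",px(S,(.6144,-.118,.06)),.094,.026,b*.5))
```

```text
[ 0.48017397 -0.14325328  0.23802068] want neck px [330.3533733 232.1904855] [365.10823158 185.63476923]
(array([ 0.61250943, -0.12201321]), np.float64(0.0008544155938162082), np.float64(0.025170152549298098), array([ 314,  224,   32,   48, 1162], dtype=int32))
```

View pics/s2.png

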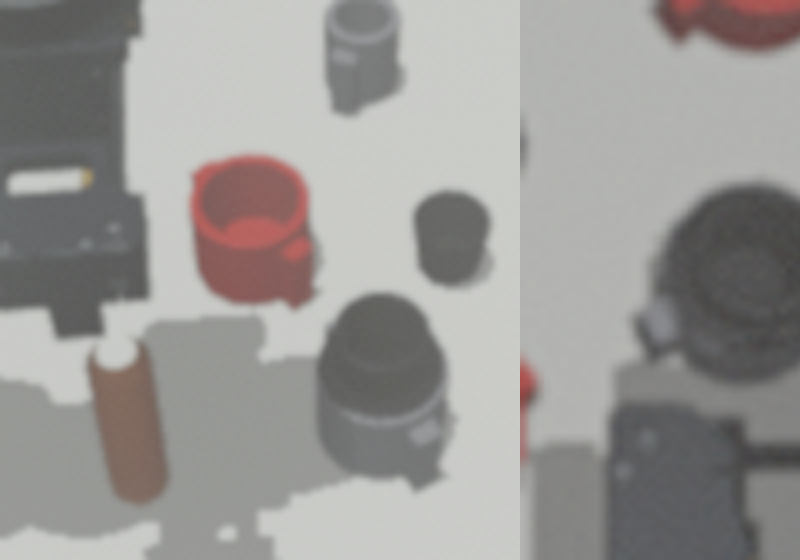

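Side crop: the basket sits in the grey housing, flange on rim all round (neck top at crop (382,315), rim line at y≈415). The gripper is over the cartridge. I'll measure the basket centre once more.

Run:
```python
from h import *
T=np.load("top2.npy",allow_pickle=True).item();S=np.load("side2.npy",allow_pickle=True).item()
for s,z,R_,c in((S,.094,.026,(330,245)),(T,.066,.034,(363,190))):
  b=np.median(s["pixels"][120:300,200:460].max(2))
  for k in(.5,.6,.7):
    for f in(.1,.4):
      o,e,r3,st=far(s,"grey",c,z,R_,b*k,frac=f);print(z,k,f,np.round(o*1e3,1),round(e*1e3,1),round(r3*1e3,1),st)
```

```text
0.094 0.5 0.1 [ 612.6 -122. ] 0.9 24.6 [ 314  224   32   48 1162]
0.094 0.5 0.4 [ 612.8 -122. ] 0.8 23.4 [ 314  224   32   48 1162]
0.094 0.6 0.1 [ 613.4 -120.6] 0.9 24.3 [ 313  223   34   49 1312]
0.094 0.6 0.4 [ 613.7 -120.6] 0.8 23.8 [ 313  223   34   49 1312]
0.094 0.7 0.1 [556.5 -52.4] 1.5 9.6 [307 206   8  21  40]
0.094 0.7 0.4 [558.8 -58.1] 1.7 2.4 [307 206   8  21  40]
0.066 0.5 0.1 [644.5  -7. ] 7.1 21.2 [314 164  16  17 216]
0.066 0.5 0.4 [645.5  -6.9] 3.8 21.2 [314 164  16  17 216]
0.066 0.6 0.1 [645.9  -8.3] 6.7 21.7 [314 163  16  18 233]
0.066 0.6 0.4 [646.6  -8.1] 3.7 21.4 [314 163  16  18 233]
0.066 0.7 0.1 [647.2  -6.5] 6.0 22.4 [314 163  17  19 245]
0.066 0.7 0.4 [647.9  -6.8] 3.6 21.7 [314 163  17  19 245]
```

step_arm([
  [0.05,0,3,0,0,0,-1],
  [0,0,3,0,0,0,-1],
  [0,0,3,0,0,0,-1],
  [0,0,2.5,0,0,0,-1],
  [0,0,1.5,0,0,0,-1],
  [0,0,0.5,0,0,0,-1],
  [0,0,0,0,0,0,-1],
])

```text
clock: 10.4
tool_pos: [0.4799, -0.1427, 0.1018]
eef_rot: [-0.001, 1.0, 0.0, 0.001]
contact_force: [-0.3, -0.2, 0.6]
opening: 0.999
finger_force: 0.0
```

step_arm([
  [0,0,0,0,0,0,0.1],
  [0,0,0,0,0,0,0.3],
  [0,0,0,0,0,0,0.6],
  [0,0,0,0,0,0,0.6],
  [0,0,0,0,0,0,0.9],
  [0,0,0,0,0,0,0.9],
  [0,0,0,0,0,0,0.9],
])

```text
clock: 11.28
tool_pos: [0.4788, -0.1432, 0.1017]
eef_rot: [-0.0, 1.0, -0.0, 0.0]
contact_force: [0.2, -0.5, 0.6]
opening: 0.366
finger_force: 20.0
```

step_arm([
  [0,0,-1,0,0,0,0.9],
  [0,0,-2.5,0,0,0,0.9],
  [0,0,-3,0,0,0,0.9],
  [0,0,-3,0,0,0,0.9],
  [0,0,-3,0,0,0,0.9],
  [0,0,0,0,0,0,0.9],
])

```text
clock: 12.02
tool_pos: [0.4798, -0.1434, 0.2287]
eef_rot: [-0.0, 1.0, -0.0, 0.002]
contact_force: [0.2, -1.1, -2.1]
opening: 0.371
finger_force: 20.0
```

step_arm([
  [-1,0,0,0,0,0,0.9],
  [-2.5,0.4,0,0,0,0,0.9],
  [-3,0.8,0,0,0,0,0.9],
  [-3,0.6,0,0,0,0,0.9],
  [-2.5,0.6,0,0,0,0,0.9],
  [-1.5,0,0,0,0,0,0.9],
  [0,0,0,0,0,0,0.9],
  [0,0,0,0,0,0,0.9],
])

```text
clock: 13.02
tool_pos: [0.6126, -0.1192, 0.2255]
eef_rot: [-0.0, 1.0, 0.0, -0.001]
contact_force: [0.6, -0.8, -2.0]
opening: 0.372
finger_force: 20.0
```

Run:
```python
from h import *
S=r.snapshot("side");np.save("side3.npy",S,allow_pickle=True)
p=r.get_state()["tool_pos"];zf=p[2]-.1017
print(p,"foot px",px(S,(p[0],p[1],zf)),"neck px",px(S,(.614,-.119,.094)))
crop(S,280,140,380,290,4,"pics/s3.png")
```

```text
[ 0.61263961 -0.1193198   0.22584454] foot px [329.93703719 224.13658765] neck px [330.21765294 232.60233363]
```

View pics/s3.png

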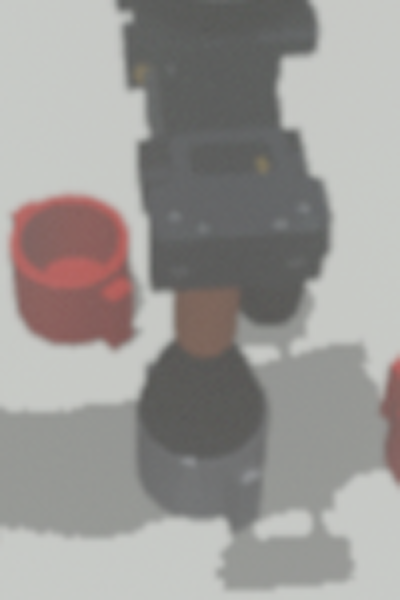

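The cartridge foot (crop (205,355)) is above the neck and centred within about 1 mm of the basket's axis (crop x≈202). I'm lowering it.

step_arm([
  [-0.1,0,1.5,0,0,0,0.9],
  [0,0,1.5,0,0,0,0.9],
  [0,0,1.5,0,0,0,0.9],
  [0,0,0,0,0,0,0.9],
])

```text
clock: 13.58
tool_pos: [0.6134, -0.1191, 0.1798]
eef_rot: [-0.0, 1.0, 0.0, -0.002]
contact_force: [-0.6, -1.1, -2.1]
opening: 0.366
finger_force: 20.0
```

step_arm([
  [0,0,1.5,0,0,0,0.9],
  [0,0,1.5,0,0,0,0.9],
  [0,0,1.5,0,0,0,0.9],
  [0,0,0.8,0,0,0,0.9],
  [0,0,0.4,0,0,0,0.9],
  [0,0,0,0,0,0,0.9],
])

```text
clock: 14.32
tool_pos: [0.6148, -0.1191, 0.1246]
eef_rot: [-0.0, 1.0, 0.0, 0.0]
contact_force: [-0.3, 0.9, -2.5]
opening: 0.369
finger_force: 20.0
```

step_arm([
  [0,0,0.2,0,0,0,0.9],
  [0,0,0.15,0,0,0,0.9],
  [0,0,0.1,0,0,0,0.9],
  [0,0,0,0,0,0,0.9],
])

```text
clock: 14.82
tool_pos: [0.6148, -0.1191, 0.1202]
eef_rot: [-0.0, 1.0, 0.0, 0.0]
contact_force: [-0.5, 0.1, -2.0]
opening: 0.368
finger_force: 20.0
```

step_arm([
  [0,0,0.1,0,0,0,0.9],
  [0,0,0,0,0,0,0.9],
])

```text
clock: 15.08
tool_pos: [0.6151, -0.1191, 0.1198]
eef_rot: [-0.0, 1.0, -0.0, 0.0]
contact_force: [-0.3, -0.1, 2.7]
opening: 0.368
finger_force: 20.0
```

step_arm([
  [0,0,0,0,0,0,-1],
  [0,0,0,0,0,0,-1],
  [0,0,0,0,0,0,-1],
  [0,0,0,0,0,0,-1],
  [0,0,0,0,0,0,-1],
  [0,0,0,0,0,0,-1],
])

```text
clock: 15.82
tool_pos: [0.6147, -0.1191, 0.1192]
eef_rot: [-0.0, 1.0, 0.0, -0.0]
contact_force: [-0.3, -0.6, 0.2]
opening: 0.997
finger_force: 0.0
```

step_arm([
  [0,0,-2,0,0,0,-1],
  [0,0,-4,0,0,0,-1],
  [0,0,-3,0,0,0,-1],
  [3.5,-4.4,0,0,0,0,-1],
  [3.5,-4.5,0,0,0,0,-1],
  [3.5,-4.5,0,0,0,0,-1],
  [3.5,-4.5,0,0,0,0,-1],
  [3.5,-4.4,0,0,0,0,-1],
])

```text
clock: 16.82
tool_pos: [0.4386, -0.3437, 0.2093]
eef_rot: [-0.0, 1.0, -0.0, 0.0]
contact_force: [0.9, -0.3, 0.7]
opening: 0.999
finger_force: 0.0
```

step_arm([
  [0,0,4,0,0,0,-1],
  [0,0,0,0,0,0,-1],
  [0,0,0,0,0,0,-1],
])

```text
clock: 17.2
tool_pos: [0.4412, -0.3413, 0.17]
eef_rot: [-0.001, 1.0, 0.0, 0.001]
contact_force: [0.7, -0.3, 1.0]
opening: 0.997
finger_force: 0.0
```

Run:
```python
from h import *
S=r.snapshot("side");T=r.snapshot("top");np.save("side4.npy",S,allow_pickle=True);np.save("top4.npy",T,allow_pickle=True)
p=r.get_state()["tool_pos"]
print(p,"tip px",px(S,(.614,-.119,.148)),px(T,(.614,-.119,.148)),"ring top px",px(S,(.4395,-.3425,.034)))
crop(S,200,175,370,395,2.7,"pics/a.png");crop(T,345,160,395,210,6.8,"pics/b.png")
a=cv2.imread("pics/a.png");b=cv2.imread("pics/b.png");k=len(a);c=np.zeros((k,b.shape[1],3),np.uint8);c[:len(b)]=b;cv2.imwrite("pics/s4.png",np.hstack([a,c])[:,:800])
```

```text
[ 0.44144618 -0.34153183  0.17049582] tip px [330.90645174 216.74381527] [367.49880433 180.5908656 ] ring top px [247.08174517 362.09223529]
```

View pics/s4.png

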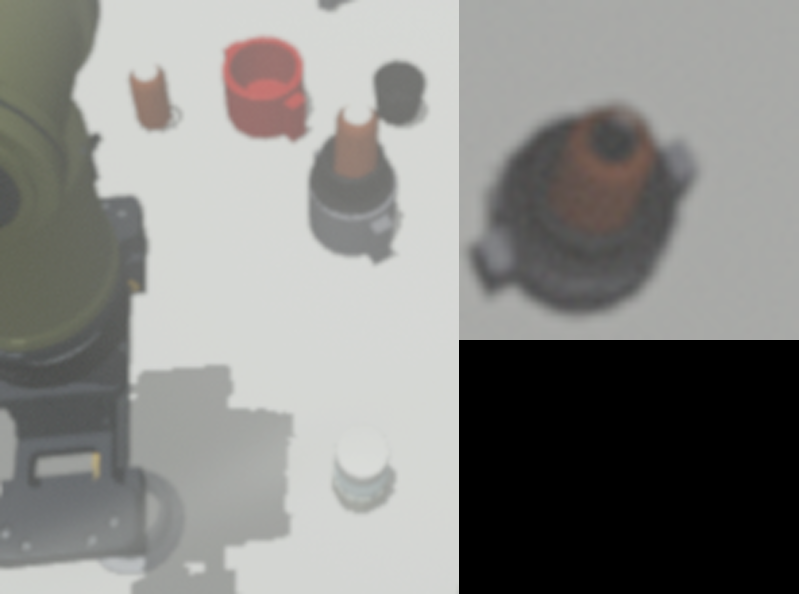

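Side crop: the cartridge stands upright in the basket, its tip at crop (358,116), and the spare and the bystanders are unmoved. The top crop shows its tip at (610,135), within 3 mm of the axis. Next is the ring.

step_arm([
  [0.2,-0.1,4,0,0,0,-1],
  [0,0,3.5,0,0,0,-1],
  [0,0,3,0,0,0,-1],
  [0,0,2,0,0,0,-1],
  [0,0,1.3,0,0,0,-1],
  [0,0,0.5,0,0,0,-1],
  [0,0,0,0,0,0,-1],
])

```text
clock: 18.18
tool_pos: [0.4383, -0.3433, 0.0266]
eef_rot: [-0.0, 1.0, -0.0, 0.0]
contact_force: [-0.1, -0.0, 0.4]
opening: 1.003
finger_force: 0.0
```

step_arm([
  [0,0,0,0,0,0,0.3],
  [0,0,0,0,0,0,0.5],
  [0,0,0,0,0,0,0.8],
  [0,0,0,0,0,0,0.8],
  [0,0,0,0,0,0,0.8],
  [0,0,0,0,0,0,0.8],
], force=25)

```text
clock: 18.92
tool_pos: [0.4379, -0.3433, 0.0263]
eef_rot: [-0.0, 1.0, -0.0, 0.0]
contact_force: [-0.6, 0.1, 3.2]
opening: 0.576
finger_force: 25.0
```

step_arm([
  [0,0,-1,0,0,0,0.8],
  [0,0,-3,0,0,0,0.8],
  [0,0,-3.5,0,0,0,0.8],
  [0,0,-3.5,0,0,0,0.8],
  [0,0,-3.5,0,0,0,0.8],
  [0,0,-3.5,0,0,0,0.8],
  [0,0,-1,0,0,0,0.8],
  [0,0,0,0,0,0,0.8],
])

```text
clock: 19.92
tool_pos: [0.4375, -0.3433, 0.2161]
eef_rot: [-0.0, 1.0, -0.0, -0.0]
contact_force: [-0.4, -0.1, -2.2]
opening: 0.576
finger_force: 25.0
```

step_arm([
  [-1.6,0,0,0,0,0,0.8],
  [-2.5,3,0,0,0,0,0.8],
  [-3,4,0,0,0,0,0.8],
  [-3,4,0,0,0,0,0.8],
  [-3,4,0,0,0,0,0.8],
  [-2.5,4,0,0,0,0,0.8],
  [-2,3.5,0,0,0,0,0.8],
  [0,0,0,0,0,0,0.8],
])

```text
clock: 20.92
tool_pos: [0.6144, -0.1126, 0.2143]
eef_rot: [-0.004, 1.0, 0.002, -0.001]
contact_force: [-0.2, 0.3, -2.7]
opening: 0.578
finger_force: 25.0
```

step_arm([
  [0,0,0,0,0,0,0.8],
  [0,0,0,0,0,0,0.8],
])

```text
clock: 21.18
tool_pos: [0.6126, -0.1201, 0.2152]
eef_rot: [0.001, 1.0, -0.001, -0.001]
contact_force: [0.3, 0.5, -1.5]
opening: 0.577
finger_force: 25.0
```

Run:
```python
from h import *
S=r.snapshot("side");T=r.snapshot("top");np.save("side5.npy",S,allow_pickle=True)
print(r.get_state()["tool_pos"])
crop(S,285,140,385,270,4,"pics/a.png");crop(T,335,150,395,226,6.84,"pics/b.png")
a=cv2.imread("pics/a.png");b=cv2.imread("pics/b.png");k=min(len(a),len(b));cv2.imwrite("pics/s5.png",np.hstack([a[:k],b[:k]])[:,:800])
```

```text
[ 0.61305763 -0.11967509  0.21581854]
```

View pics/s5.png

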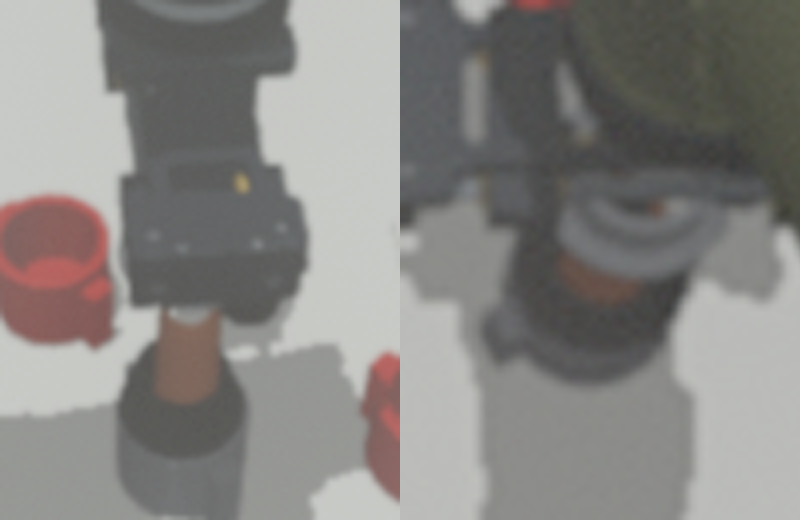

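The ring hangs around the cartridge's axis: rod top at side crop (190,310), and the ring is seen in the top crop at (645,225). The rod leans 1–2 mm to +x, so I'll shift slightly and lower with force checks.

step_arm([
  [-0.15,0.1,1.5,0,0,0,0.8],
  [0,0,1.5,0,0,0,0.8],
  [0,0,1,0,0,0,0.8],
  [0,0,1,0,0,0,0.8],
  [0,0,0,0,0,0,0.8],
])

```text
clock: 21.9
tool_pos: [0.6147, -0.1171, 0.1652]
eef_rot: [-0.0, 1.0, 0.0, -0.001]
contact_force: [-0.3, -0.3, -2.3]
opening: 0.577
finger_force: 25.0
```

step_arm([
  [0,0,0.7,0,0,0,0.8],
  [0,0,0.7,0,0,0,0.8],
  [0,0,0.6,0,0,0,0.8],
  [0,0,0,0,0,0,0.8],
])

```text
clock: 22.4
tool_pos: [0.6148, -0.1171, 0.1456]
eef_rot: [-0.0, 1.0, 0.0, -0.001]
contact_force: [0.2, -0.1, -1.1]
opening: 0.575
finger_force: 25.0
```

step_arm([
  [0,0,0.7,0,0,0,0.8],
  [0,0,0.7,0,0,0,0.8],
  [0,0,0.5,0,0,0,0.8],
  [0,0,0.3,0,0,0,0.8],
  [0,0,0.15,0,0,0,0.8],
  [0,0,0,0,0,0,0.8],
])

```text
clock: 23.15
tool_pos: [0.6153, -0.1171, 0.1227]
eef_rot: [-0.0, 1.0, 0.0, 0.0]
contact_force: [-0.0, -0.5, -1.5]
opening: 0.576
finger_force: 25.0
```

step_arm([
  [0,0,0.15,0,0,0,0.8],
  [0,0,0,0,0,0,0.8],
])

```text
clock: 23.4
tool_pos: [0.6152, -0.1171, 0.1212]
eef_rot: [-0.0, 1.0, 0.0, -0.0]
contact_force: [0.4, 0.5, -2.3]
opening: 0.575
finger_force: 25.0
```

step_arm([
  [0,0,0.1,0,0,0,0.8],
  [0,0,0.05,0,0,0,0.8],
  [0,0,0,0,0,0,0.8],
])

```text
clock: 23.78
tool_pos: [0.6154, -0.1171, 0.1203]
eef_rot: [-0.0, 1.0, -0.0, 0.0]
contact_force: [-1.0, 0.5, 4.8]
opening: 0.577
finger_force: 25.0
```

step_arm([
  [0,0,0,0,0,0,-1],
  [0,0,0,0,0,0,-1],
  [0,0,0,0,0,0,-1],
  [0,0,0,0,0,0,-1],
  [0,0,0,0,0,0,-1],
  [0,0,-2,0,0,0,-1],
  [0,0,-4,0,0,0,-1],
  [0,0,-4,0,0,0,-1],
])

```text
clock: 24.78
tool_pos: [0.615, -0.1171, 0.2205]
eef_rot: [-0.0, 1.0, 0.0, -0.0]
contact_force: [0.4, -1.0, -0.6]
opening: 1.0
finger_force: 0.0
```

step_arm([
  [1.6,4,0,0,0,0,-1],
  [2,5,0,0,0,0,-1],
  [2,5,0,0,0,0,-1],
  [2,5,0,0,0,0,-1],
  [2,5,0,0,0,0,-1],
  [2,5,0,0,0,0,-1],
  [2,5,0,0,0,0,-1],
  [2,5,0,0,0,0,-1],
])

```text
clock: 25.78
tool_pos: [0.4584, 0.2744, 0.2199]
eef_rot: [-0.0, 1.0, 0.0, 0.0]
contact_force: [1.5, 0.9, -0.2]
opening: 1.0
finger_force: 0.0
```

step_arm([
  [1,4,0,0,0,0,-1],
  [0,3,0,0,0,0,-1],
  [0,0,0,0,0,0,-1],
  [0,0,0,0,0,0,-1],
  [0,0,0,0,0,0,-1],
])

```text
clock: 26.4
tool_pos: [0.4496, 0.3408, 0.2196]
eef_rot: [0.001, 1.0, -0.001, -0.0]
contact_force: [-0.4, 0.2, -0.1]
opening: 1.003
finger_force: 0.0
```

Run:
```python
from h import *
S=r.snapshot("side");T=r.snapshot("top");np.save("side6.npy",S,allow_pickle=True)
print(r.get_state()["tool_pos"],px(S,(.6144,-.1185,.148)),px(T,(.6144,-.1185,.148)))
crop(S,280,180,380,290,4,"pics/a.png");crop(T,335,160,395,225,6.77,"pics/b.png")
a=cv2.imread("pics/a.png");b=cv2.imread("pics/b.png");k=min(len(a),len(b));cv2.imwrite("pics/s6.png",np.hstack([a[:k],b[:k]])[:,:800])
```

```text
[0.44953422 0.34139909 0.21972519] [331.07922083 216.52572203] [367.28921183 180.43155395]
```

View pics/s6.png

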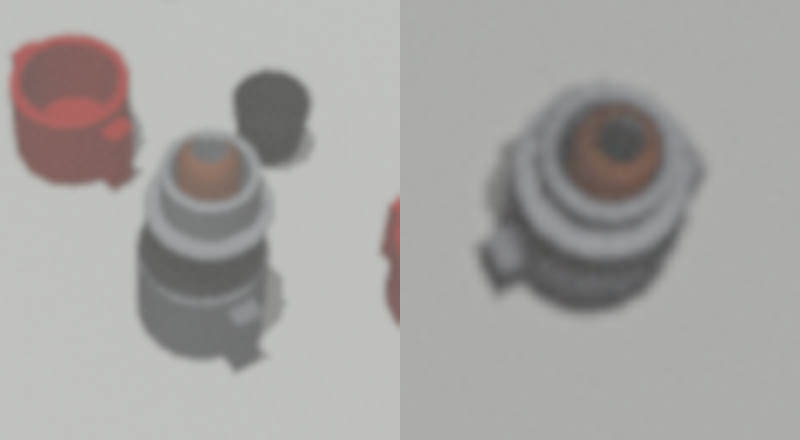

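Both views show the ring flat on the neck with the cartridge tip centred in it: side crop (210,150), top crop (620,138). Next is the cap.

step_arm([
  [0,0.2,4,0,0,0,-1],
  [0,0,4,0,0,0,-1],
  [0,0,3.5,0,0,0,-1],
  [0,0,2.5,0,0,0,-1],
  [0,0,1.5,0,0,0,-1],
  [0,0,1.1,0,0,0,-1],
  [0,0,0,0,0,0,-1],
  [0,0,0,0,0,0,-1],
])

```text
clock: 27.5
tool_pos: [0.4495, 0.3451, 0.0545]
eef_rot: [-0.0, 1.0, 0.001, 0.001]
contact_force: [-0.2, 1.2, 0.7]
opening: 0.998
finger_force: 0.0
```

step_arm([
  [0,0,0,0,0,0,0],
  [0,0,0,0,0,0,0.3],
  [0,0,0,0,0,0,0.6],
  [0,0,0,0,0,0,0.9],
  [0,0,0,0,0,0,1],
  [0,0,0,0,0,0,1],
  [0,0,0,0,0,0,1],
])

```text
clock: 28.38
tool_pos: [0.449, 0.3447, 0.0537]
eef_rot: [-0.0, 1.0, -0.0, -0.0]
contact_force: [-0.2, -0.3, 1.1]
opening: 0.288
finger_force: 25.0
```

step_arm([
  [0,0,-1,0,0,0,1],
  [0,0,-3,0,0,0,1],
  [0,0,-3.5,0,0,0,1],
  [0,0,-3.5,0,0,0,1],
  [0,0,-3.5,0,0,0,1],
  [0,0,-3,0,0,0,1],
  [0,0,-1,0,0,0,1],
  [0,0,0,0,0,0,1],
])

```text
clock: 29.38
tool_pos: [0.4491, 0.3447, 0.239]
eef_rot: [-0.0, 1.0, 0.0, 0.0]
contact_force: [-0.0, 0.5, -0.5]
opening: 0.285
finger_force: 25.0
```

step_arm([
  [-1,-2,0,0,0,0,1],
  [-1.6,-4.2,0,0,0,0,1],
  [-1.6,-4.5,0,0,0,0,1],
  [-1.6,-4.5,0,0,0,0,1],
  [-1.6,-4.5,0,0,0,0,1],
  [-1.6,-4.5,0,0,0,0,1],
  [-1.6,-4.5,0,0,0,0,1],
  [-1.6,-4.5,0,0,0,0,1],
])

```text
clock: 30.38
tool_pos: [0.5707, 0.0112, 0.237]
eef_rot: [-0.0, 1.0, -0.0, -0.001]
contact_force: [0.3, 0.6, -1.8]
opening: 0.288
finger_force: 25.0
```

step_arm([
  [-1.6,-4,0,0,0,0,1],
  [-1.6,-4,0,0,0,0,1],
  [-1.2,-3.5,0,0,0,0,1],
  [0,-1.6,0,0,0,0,1],
  [0,0,0,0,0,0,1],
  [0,0,0,0,0,0,1],
  [0,0,0,0,0,0,1],
])

```text
clock: 31.25
tool_pos: [0.6151, -0.116, 0.2389]
eef_rot: [-0.002, 1.0, 0.001, -0.0]
contact_force: [0.6, 0.5, -1.5]
opening: 0.29
finger_force: 25.0
```

Run:
```python
from h import *
S=r.snapshot("side");T=r.snapshot("top");p=r.get_state()["tool_pos"]
print(p,px(S,(.6155,-.118,.148)))
crop(S,280,130,380,270,4,"pics/a.png");crop(T,335,150,395,232,6.83,"pics/b.png")
a=cv2.imread("pics/a.png");b=cv2.imread("pics/b.png");k=min(len(a),len(b));cv2.imwrite("pics/s7.png",np.hstack([a[:k],b[:k]])[:,:800])
```

```text
[ 0.61522443 -0.11677176  0.23890914] [331.60687628 216.28058483]
```

View pics/s7.png

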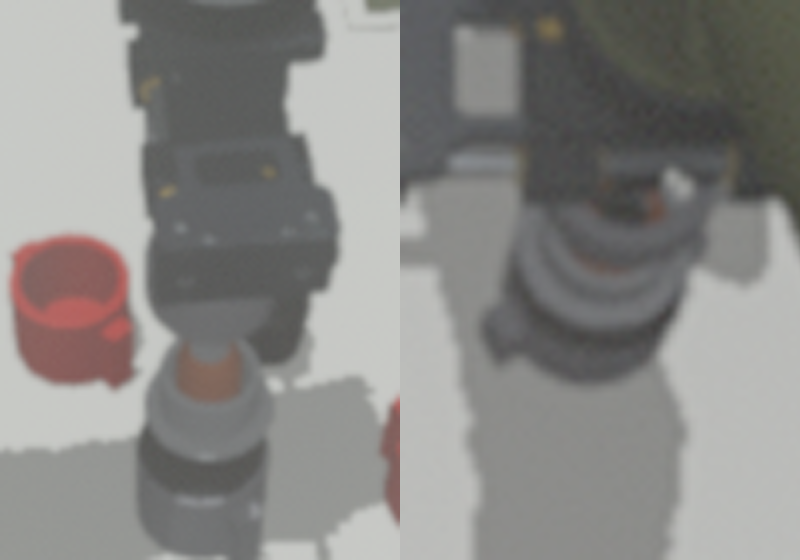

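The cap's skirt (centre at side crop x≈210) is above the cartridge tip (x≈210). I'm lowering it.

step_arm([
  [0,0,1,0,0,0,1],
  [0,0,1,0,0,0,1],
  [0,0,0.8,0,0,0,1],
  [0,0,0,0,0,0,1],
  [0,0,0,0,0,0,1],
])

```text
clock: 31.98
tool_pos: [0.6154, -0.1181, 0.2108]
eef_rot: [-0.0, 1.0, 0.0, 0.0]
contact_force: [0.0, -0.5, -1.7]
opening: 0.287
finger_force: 25.0
```

step_arm([
  [0,0,0.6,0,0,0,1],
  [0,0,0.6,0,0,0,1],
  [0,0,0.6,0,0,0,1],
  [0,0,0.5,0,0,0,1],
  [0,0,0.3,0,0,0,1],
  [0,0,0,0,0,0,1],
])

```text
clock: 32.72
tool_pos: [0.6151, -0.1181, 0.1844]
eef_rot: [-0.0, 1.0, 0.0, -0.0]
contact_force: [-0.4, -0.3, -0.3]
opening: 0.284
finger_force: 25.0
```

step_arm([
  [0,0,0.15,0,0,0,1],
  [0,0,0.1,0,0,0,1],
  [0,0,0,0,0,0,1],
])

```text
clock: 33.1
tool_pos: [0.6153, -0.1181, 0.1822]
eef_rot: [-0.0, 1.0, 0.0, 0.0]
contact_force: [0.1, -0.1, -0.1]
opening: 0.286
finger_force: 25.0
```

step_arm([
  [0,0,0.05,0,0,0,1],
  [0,0,0.05,0,0,0,1],
  [0,0,0,0,0,0,1],
])

```text
clock: 33.48
tool_pos: [0.6154, -0.1181, 0.1817]
eef_rot: [-0.0, 1.0, -0.0, 0.0]
contact_force: [-1.4, 0.4, 4.0]
opening: 0.287
finger_force: 25.0
```

step_arm([
  [0,0,0,0,0,0,-1],
  [0,0,0,0,0,0,-1],
  [0,0,0,0,0,0,-1],
  [0,0,0,0,0,0,-1],
  [0,0,0,0,0,0,-1],
  [0,0,0,0,0,0,-1],
])

```text
clock: 34.22
tool_pos: [0.6152, -0.1181, 0.1812]
eef_rot: [-0.0, 1.0, 0.0, -0.0]
contact_force: [-0.2, -0.2, -0.6]
opening: 0.945
finger_force: 0.0
```

step_arm([
  [0,0,-2,0,0,0,-1],
  [0,0,-4,0,0,0,-1],
  [0,0,-4,0,0,0,-1],
  [4,0,0,0,0,0,-1],
  [4,0,0,0,0,0,-1],
  [4,0,0,0,0,0,-1],
  [3,0,0,0,0,0,-1],
  [0,0,0,0,0,0,-1],
])

```text
clock: 35.22
tool_pos: [0.4632, -0.1186, 0.2814]
eef_rot: [0.0, 1.0, -0.0, -0.001]
contact_force: [0.7, -0.0, -0.6]
opening: 1.001
finger_force: 0.0
```

Run:
```python
from h import *
S=r.snapshot("side");T=r.snapshot("top")
print(px(S,(.6144,-.1185,.19)),px(T,(.6144,-.1185,.19)))
crop(S,280,150,380,280,4,"pics/a.png");crop(T,335,140,395,216,6.83,"pics/b.png")
a=cv2.imread("pics/a.png");b=cv2.imread("pics/b.png");k=min(len(a),len(b));cv2.imwrite("pics/s8.png",np.hstack([a[:k],b[:k]])[:,:800])
```

```text
[331.67716921 202.95178804] [368.97796185 176.00410438]
```

View pics/s8.png

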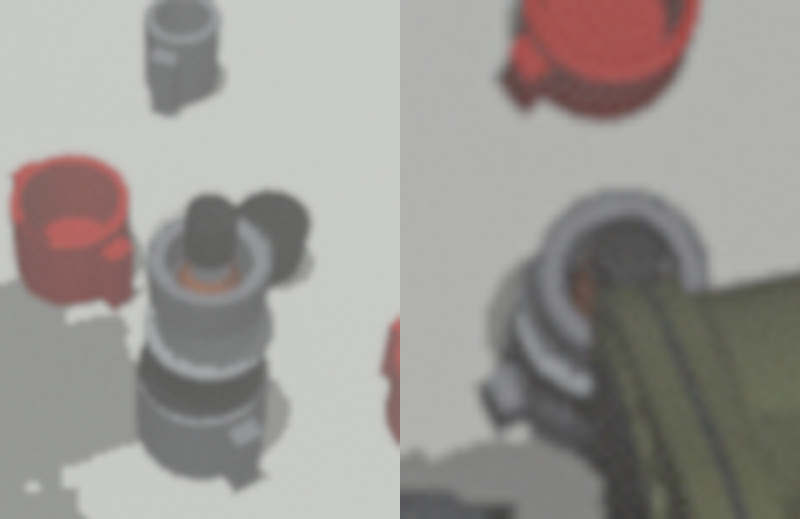

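The stack is upright: the knob's top is at side crop (211,212), or pixel (332.3,202.5), against the predicted (331.7,203.0). The cap lies on the ring, and the gripper is clear. Handing in.

```bash
python3 -c "
from plant import r
print(r.finish_job())"
```

```text
the job is handed in; nothing more can be done
None
```

The filter is back together in the wide housing (basket, cartridge, ring and cap, all upright in the last picture) and the job was handed in at about 35 s; no verdict came back.

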